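# Fit the lids to the jars before firing

### The job

Four stoneware jars and their four lids stand mixed up on the pottery bench: put each lid on the jar that it was made for, knob up and seated flat on the rim with its plug in the mouth, the square and the oblong lid turned so that their sides line up with the jar's. Set the lids down gently instead of dropping them, leave the jars standing where they are, and do not disturb the mug or the banded pot.

Things in the scene. Friction and masses are not known exactly. Their poses are not given: they have to be found in the camera images.
- wide_lid_center (a point): Large round lid: plate 120 mm across, plug 76 mm across, round knob 22 mm across. About 0.2 kg. Loose brown stoneware, lying plug down. From the underside up: plug 8 mm, plate 8 mm, knob 34 mm; 50 mm in all. Point: on the vertical centre line, 25 mm above the underside, 9 mm above the plate's top; z up. Seated, plate on the rim and plug in the mouth, it is 17 mm above the rim.
- slim_lid_center (a point): Small round lid: plate 82 mm across, plug 42 mm across, round knob 22 mm across. About 0.11 kg. Loose brown stoneware, lying plug down. From the underside up: plug 8 mm, plate 8 mm, knob 34 mm; 50 mm in all. Point: on the vertical centre line, 25 mm above the underside, 9 mm above the plate's top; z up. Seated, plate on the rim and plug in the mouth, it is 17 mm above the rim.
- square_lid_center (a point): Square lid: plate 98 x 98 mm, plug 58 x 58 mm, square knob 22 x 22 mm. About 0.18 kg. x and y run parallel to the sides of plate, plug and knob. Loose brown stoneware, lying plug down. From the underside up: plug 8 mm, plate 8 mm, knob 34 mm; 50 mm in all. Point: on the vertical centre line, 25 mm above the underside, 9 mm above the plate's top; z up. Seated, plate on the rim and plug in the mouth, it is 17 mm above the rim.
- oblong_lid_center (a point): Oblong lid: plate 132 mm along x and 82 mm along y, plug 92 x 42 mm, bar-shaped knob 54 mm along x and 20 mm along y. About 0.19 kg. Loose brown stoneware, lying plug down. From the underside up: plug 8 mm, plate 8 mm, knob 34 mm; 50 mm in all. Point: on the vertical centre line, 25 mm above the underside, 9 mm above the plate's top; z up. Seated, plate on the rim and plug in the mouth, it is 17 mm above the rim.
- wide_jar_mouth (a point): Wide round jar, 108 mm across, 80 mm high, mouth 96 mm across, wall 6 mm; takes the large round lid. Open, empty, loose, about 0.7 kg, brown stoneware, standing on the table. Point: centre of the mouth, level with the rim's top; z up.
- slim_jar_mouth (a point): Slim round jar, 70 mm across, 95 mm high, mouth 60 mm across, wall 5 mm; takes the small round lid. Open, empty, loose, about 0.7 kg, brown stoneware, standing on the table. Point: centre of the mouth, level with the rim's top; z up.
- square_jar_mouth (a point): Square jar, 86 x 86 mm, 70 mm high, mouth 76 x 76 mm, wall 5 mm; takes the square lid, in any of its four quarter turns. x and y run parallel to the sides. Open, empty, loose, about 0.7 kg, brown stoneware, standing on the table. Point: centre of the mouth, level with the rim's top; z up.
- oblong_jar_mouth (a point): Oblong jar, 120 mm along x and 70 mm along y, 60 mm high, mouth 110 x 60 mm, wall 5 mm; takes the oblong lid, long side along long side (either way round). Open, empty, loose, about 0.7 kg, brown stoneware, standing on the table. Point: centre of the mouth, level with the rim's top; z up.
- mug: Bystander: cream mug with a handle, 80 mm across, 95 mm high, to the left of the work. Origin at the centre of its underside. Not to be moved.
- urn: Bystander: closed cream pot with black bands, 112 mm across, 110 mm high, beyond the middle of the work. Origin at the centre of its underside. Not to be moved.
Mind the look-alikes: they are no part of the job. What is shaped like the part that bears oblong_lid_center but red or turquoise is not meant. What is shaped like the part that bears wide_lid_center but red is not meant.

How it is judged (in metres and radians):
At the end, for the whole second after the job is handed in: Each lid rests on its own jar, released and still: centres within 15 mm horizontally, the lid's centre point 13 to 21 mm above the rim (17 mm when seated), lid and jar upright within 0.08 rad; square and oblong lids within 0.2 rad of parallel with their jar's sides (horizontal distance between wide_lid_center and wide_jar_mouth below 0.015 m and z of wide_lid_center in the frame of wide_jar_mouth between 0.013 and 0.021 m and angle between each of wide_lid_center, wide_jar_mouth, slim_lid_center, slim_jar_mouth, square_lid_center, square_jar_mouth, oblong_lid_center, oblong_jar_mouth's own z axis and vertical below 0.08 rad and linear speed of each of wide_lid, slim_lid, square_lid, oblong_lid below 0.02 m/s and angular speed of each of wide_lid, slim_lid, square_lid, oblong_lid below 0.2 rad/s and horizontal distance between slim_lid_center and slim_jar_mouth below 0.015 m and z of slim_lid_center in the frame of slim_jar_mouth between 0.013 and 0.021 m and horizontal distance between square_lid_center and square_jar_mouth below 0.015 m and z of square_lid_center in the frame of square_jar_mouth between 0.013 and 0.021 m and horizontal distance between oblong_lid_center and oblong_jar_mouth below 0.015 m and z of oblong_lid_center in the frame of oblong_jar_mouth between 0.013 and 0.021 m and (angle between the x axis of square_lid_center and the x axis of square_jar_mouth, either way round below 0.2 rad or angle between the x axis of square_lid_center and the y axis of square_jar_mouth, either way round below 0.2 rad) and angle between the x axis of oblong_lid_center and the x axis of oblong_jar_mouth, either way round below 0.2 rad); the robot touches nothing.
It fails at once if a lid is dropped or thrown: clear of the fingers it moves faster than 0.6 m/s ((linear speed of wide_lid above 0.6 m/s and contact force between wide_lid and the fingers below 0.05 N) or (linear speed of slim_lid above 0.6 m/s and contact force between slim_lid and the fingers below 0.05 N) or (linear speed of square_lid above 0.6 m/s and contact force between square_lid and the fingers below 0.05 N) or (linear speed of oblong_lid above 0.6 m/s and contact force between oblong_lid and the fingers below 0.05 N)).
It fails at once if a jar is pushed more than 30 mm from its place or tipped (distance of any of wide_jar_mouth, slim_jar_mouth, square_jar_mouth, oblong_jar_mouth from where it was at the start of the episode above 0.03 m or angle between any of wide_jar_mouth, slim_jar_mouth, square_jar_mouth, oblong_jar_mouth's own z axis and vertical above 0.25 rad).
It fails at once if the mug or the banded pot is moved more than 20 mm (distance of any of mug, urn from where it was at the start of the episode above 0.02 m).
It also fails if it takes over 115 s, if anything falls off the work surface, if the arm or the gripper's body presses on something with over 40 N, if the wrist force passes 120 N, or if a joint passes its speed limit or range.

### The arm

A 6-joint arm with a two-finger parallel gripper is mounted at the origin on the work surface. World frame = base frame: x ahead of the robot, y to its left, z up, the work surface at z = 0. Lengths are in mm, angles in rad, forces in N, time in s.
With the tool pointing down it reaches from about 375 to 925 mm from the base axis. Payload 5.7 kg.
Tool frame: the origin (TCP) lies on the centre line of the jaws, within the pads' length; the fingertips stand 11 mm ahead of it and the grasp point (between the pads) lies 8 mm behind it (robot.nose_length is the distance from the TCP to the fingertips, in mm); z points along the fingers, y is the line along which they close (so a half turn about z gives the same grasp; the last joint's range is limited). The gripper opens to 85 mm and grips with 20 to 120 N. Pads are 22 mm wide; open, the fingers measure 114 mm over their backs; the gripper's body (76 mm by 85 mm) begins 54 mm behind the grasp point. The pads swing forward as they close: fully open they stand 13 mm farther back than shut.
Start: joints at [-1.322, 0.359, 1.51, -0, 1.272, -0.115], TCP at [213.48, -560.706, 242.267] pointing down, gripper open.
Joint ranges: [-2.97, 2.97], [-1.01, 2.36], [0.21, 2.38], [-0.96, 4.11], [0.2, 2.71], [-2.98, 2.98]. Speed limits (rad/s): [2.39, 2.39, 3.14, 3.14, 3.14, 3.14].

### API

Orientations are given as a 3x3 rotation matrix whose columns are the frame's x, y, z axes.
In Python, from bench import robot gives the robot as it stands. Calls block until the motion is done:
- robot.movep(position, orientation): joint-space move of the TCP to a pose.
- robot.move_straight(position, rotation=None, velocity=150): straight line of the TCP; rotation=None keeps the orientation; velocity is the mean speed in mm/s.
- robot.goto_joints(angles): joint-space move.
- robot.ungrasp() and robot.gripper_close(force=None): open the fingers fully, or close them until they stop; force is the grip in N (None keeps the last).
- robot.hold(seconds).
- robot.ik(position, orientation): joint angles nearest the present ones, or None.
- robot.get_state(): the state.
- robot.snapshot(name): name is "scene" or "top"; returns a dict with "image" (384x512x3 uint8, red, green, blue), "range_z" (384x512 float32, mm along the optical axis (not along the pixel's ray), 0 where there is no reading), "K" (3x3 intrinsics, pixels), "dist" ([k1, k2, p1, p2, k3] as OpenCV has them; the pictures are not rectified), "rvec" (rotation vector, rad) and "tvec" (3), from world to camera coordinates, as OpenCV has them. Camera axes: x right, y down, z forward; pixel columns grow to the right and rows downward; lengths in mm; the calibration is good to about 2 mm. A picture is of the moment at which its call begins.
A pose or a line that the arm cannot do raises robot.Unreachable and nothing moves.
- robot.sign_off(): hands the job in; it is judged then, once.
Trained networks look in the newest picture that a camera, given by its name, has taken for a name from the list of things; names that differ only in an ending like _2 or _b are one class to them, and where a whole thing is asked for, a point or a joint stands for the part that bears it (a point fixed in the world has none). Each returns a list of dicts, best first, with "score" (0 to 1); they miss things now and then, are a little off and sometimes report something else, mostly with a low value. They report only what shows in the picture. A call takes as long as a camera call. They do not tell look-alikes from the thing itself.
- robot.silhouettes(camera, label): "mask" (384x512 bool, what is visible of it).
- robot.mark_of(camera, label): "at" ([x, y, z] in mm, in the coordinates of the camera as it stood for that picture, good to about 4 mm: a listed point, or the origin of a listed thing).
The state is a dict: "t": time; "joints": joint angles; "qvel": joint speeds; "joint_efforts": joint torques, N m; "eef_pos": TCP position; "tcp_rot": TCP orientation; "wrist_force": force on the tool from outside, world axes, zero at the start; "wrist_torque": the same for the moment, N m; "grip_width": finger opening in mm; "gripper_force": force on a finger pad.
Only numpy, scipy, OpenCV 4.12 (cv2) and the standard library are available. Lean on these libraries where they do the work, as an engineer would, in place of code of your own. Each camera call takes 0.05 s, during which the arm holds its last target. There are 200 camera calls.

## Working session

There is one attempt and no reset: what is moved stays moved. The work goes in short steps, each a Python script; the robot and the scene stay as the last script left them, time stands still between calls to the robot, and variables do not carry over. Pictures are saved under pics/ and viewed, at most 14 in all, crops included, and the job is handed in when it is done.

```bash
ls; mkdir -p pics
cat > h.py <<'E'
import numpy as np, cv2
from bench import robot
L=["wide","slim","square","oblong"]
def w(s,p):
    R=cv2.Rodrigues(np.array(s["rvec"],float))[0]
    return R.T@(np.array(p,float)-np.array(s["tvec"],float).ravel())
def cloud(s,mask):
    v,u=np.nonzero(mask&(s["range_z"]>0)); z=s["range_z"][v,u].astype(float)
    n=cv2.undistortPoints(np.c_[u,v].astype(float)[:,None],np.array(s["K"]),np.array(s["dist"]))[:,0]
    R=cv2.Rodrigues(np.array(s["rvec"],float))[0]
    return (np.c_[n*z[:,None],z]-np.array(s["tvec"],float).ravel())@R, s["image"][v,u]
def pix(s,p):
    return cv2.projectPoints(np.array(p,float).reshape(-1,3),np.array(s["rvec"],float),np.array(s["tvec"],float),np.array(s["K"]),np.array(s["dist"]))[0][:,0]
E
python3 - <<'E'
from h import *
np.set_printoptions(precision=0,suppress=True)
for c in ["top","scene"]:
    s=robot.snapshot(c); cv2.imwrite(f"pics/{c}0.png",s["image"][:,:,::-1])
    for n in [l+e for l in L for e in("_lid_center","_jar_mouth")]+["mug","urn"]:
        for d in robot.mark_of(c,n):
            p=w(s,d["at"]); print(c,n,round(d["score"],2),p,pix(s,p)[0])
print(robot.get_state()["t"])
E
```

```text
pics
top wide_lid_center 0.82 [ 739. -322.   28.] [350. 139.]
top wide_lid_center 0.77 [ 466. -109.   28.] [293. 214.]
top wide_jar_mouth 0.84 [ 634. -142.   82.] [303. 165.]
top wide_jar_mouth 0.65 [522. 403.  25.] [150. 200.]
top slim_lid_center 0.85 [523. 405.  25.] [150. 199.]
top slim_jar_mouth 0.73 [ 365. -281.   97.] [346. 242.]
top square_lid_center 0.84 [455.  84.  25.] [239. 218.]
top square_jar_mouth 0.55 [ 547. -405.   69.] [378. 190.]
top oblong_lid_center 0.97 [683. 346.  26.] [167. 155.]
top oblong_lid_center 0.93 [195. 342.  29.] [166. 292.]
top oblong_lid_center 0.61 [ 550. -404.   69.] [377. 189.]
top oblong_lid_center 0.6 [639. 159.  29.] [218. 167.]
top oblong_jar_mouth 0.61 [350. 300.  62.] [177. 247.]
top mug 0.81 [381. 509.  -1.] [122. 239.]
top urn 0.86 [786. -31.   5.] [270. 128.]
top urn 0.71 [383. 509.   1.] [122. 238.]
scene wide_lid_center 0.81 [ 736. -314.   28.] [105. 255.]
scene wide_lid_center 0.6 [ 463. -106.   24.] [208. 193.]
scene wide_lid_center 0.33 [ 363. -278.   96.] [159. 151.]
scene wide_jar_mouth 0.6 [ 637. -132.   84.] [183. 219.]
scene slim_lid_center 0.74 [522. 404.  25.] [381. 223.]
scene slim_lid_center 0.19 [360. 303.  60.] [344. 175.]
scene slim_jar_mouth 0.89 [ 366. -278.   94.] [159. 152.]
scene square_lid_center 0.9 [448.  88.  23.] [272. 196.]
scene square_jar_mouth 0.6 [ 551. -403.   68.] [ 98. 193.]
scene square_jar_mouth 0.24 [ 367. -277.   95.] [159. 152.]
scene oblong_lid_center 0.9 [194. 344.  24.] [351. 155.]
scene oblong_lid_center 0.8 [637. 160.  27.] [293. 244.]
scene oblong_lid_center 0.64 [680. 350.  26.] [368. 265.]
scene oblong_jar_mouth 0.86 [357. 306.  60.] [345. 174.]
scene mug 0.68 [386. 512.   1.] [409. 200.]
1.1
```

View pics/top0.png

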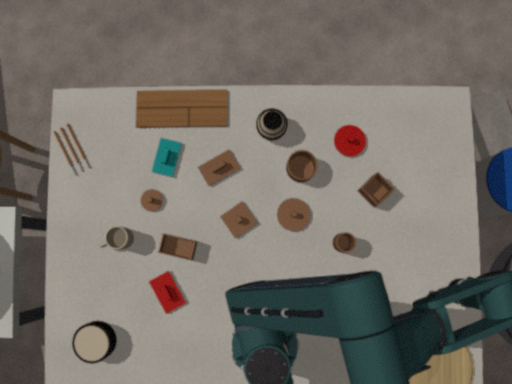

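View pics/scene0.png

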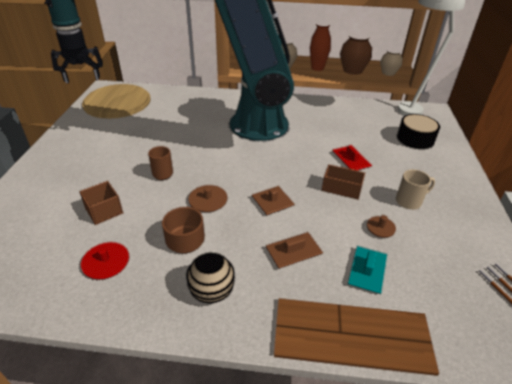

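Top view: the brown wide lid is at px (293,214) and the brown oblong lid at (219,167). The red (350,140), red (168,292) and turquoise (167,157) ones are look-alikes. Next I'll refine centres and yaws from depth.

```bash
cat > meas.py <<'E'
from h import *
from scipy.optimize import least_squares
LID=dict(wide=(465,-108),slim=(522,404),square=(452,86),oblong=(638,159))
JAR=dict(wide=(635,-138),slim=(365,-280),square=(549,-404),oblong=(354,303))
H=dict(wide=80,slim=95,square=70,oblong=60)
LS=dict(wide=(120,0),slim=(82,0),square=(98,98),oblong=(132,82)); JS=dict(wide=(108,0),slim=(70,0),square=(86,86),oblong=(120,70))
def fit(P,size):
    """centre,yaw from convex outline of xy points, known size checked"""
    P=P[:,:2].astype(np.float32)
    if size[1]==0:
        h=cv2.convexHull(P)[:,0].astype(float)
        r=least_squares(lambda q:np.hypot(*(h-q[:2]).T)-q[2],[*P.mean(0),size[0]/2],loss="soft_l1").x
        return r[:2],0.,(2*r[2],0)
    (c,(a,b),th)=cv2.minAreaRect(P)
    th=np.radians(th)
    if a<b: a,b,th=b,a,th+np.pi/2
    return np.array(c),th,(a,b)
def near(s,c,r,lo,hi):
    P,col=cloud(s,np.ones(s["range_z"].shape,bool)); col=col.astype(int)
    brown=(col[:,0]-col[:,2]>25)
    m=(np.hypot(P[:,0]-c[0],P[:,1]-c[1])<r)&(P[:,2]>lo)&(P[:,2]<hi)&brown
    return P[m]
if __name__=="__main__":
    np.set_printoptions(precision=1,suppress=True)
    for cam in("top","scene"):
        s=robot.snapshot(cam)
        for n in L:
            P=near(s,LID[n],85,9,24); c,t,sz=fit(P,LS[n]); K=near(s,LID[n],50,36,60)
            print(cam,n,"lid",len(P),np.median(P[:,2]).round(1),c,round(t,3),np.round(sz),LS[n],"knob",len(K),K.mean(0) if len(K) else "", fit(K,(1,1))[1] if len(K)>3 else "")
            P=near(s,JAR[n],85,H[n]-6,H[n]+6); c,t,sz=fit(P,JS[n])
            print(cam,n,"jar",len(P),np.median(P[:,2]).round(1),c,round(t,3),np.round(sz),JS[n])
E
python3 meas.py
```

```text
top wide lid 753 16.2 [ 467.9 -108.8] 0.0 [118.   0.] (120, 0) knob 30 [ 468.2 -108.2   48.8] 3.097808687372236
top wide jar 145 80.1 [ 636.5 -137.1] 0.0 [105.   0.] (108, 0)
top slim lid 318 16.2 [522.7 402.6] 0.0 [79.  0.] (82, 0) knob 33 [523.1 400.7  48.6] 1.5671822840376046
top slim jar 82 93.7 [ 365.1 -281.2] 0.0 [67.  0.] (70, 0)
top square lid 638 16.6 [449.9  87.4] 2.18 [98. 97.] (98, 98) knob 41 [450.3  87.1  49.9] 0.5948676961089366
top square jar 119 69.6 [ 552.  -402.4] 2.319 [86. 84.] (86, 86)
top oblong lid 641 16.4 [640.  158.9] 2.084 [132.  81.] (132, 82) knob 89 [639.9 159.   49.6] 2.0905354496043707
top oblong jar 115 59.4 [353.6 301.3] 1.324 [118.  69.] (120, 70)
scene wide lid 777 16.3 [ 468.2 -104.1] 0.0 [119.   0.] (120, 0) knob 53 [ 471.  -104.    46.4] 2.7323240493788683
scene wide jar 316 79.2 [ 637.4 -133.2] 0.0 [108.   0.] (108, 0)
scene slim lid 418 16.8 [524.2 405. ] 0.0 [81.  0.] (82, 0) knob 61 [526.5 403.2  47. ] 0.6303335449777399
scene slim jar 118 93.7 [ 365.5 -277.4] 0.0 [70.  0.] (70, 0)
scene square lid 650 16.6 [450.3  91.1] 0.617 [102.  99.] (98, 98) knob 62 [454.   91.3  46.8] 2.0828993012317594
scene square jar 213 68.6 [ 553.2 -400.8] 0.747 [90. 86.] (86, 86)
scene oblong lid 977 16.7 [639.4 162.9] 2.082 [133.  85.] (132, 82) knob 181 [643.6 162.9  47.5] 2.0607080121059695
scene oblong jar 228 59.1 [355.7 304.7] 1.321 [118.  74.] (120, 70)
```

```bash
cat > do.py <<'E'
from meas import *
LIDP=dict(wide=(468,-106.5,0),slim=(523.5,403,0),square=(450.3,89.2,.612),oblong=(639.9,160.9,2.084))
JARP=dict(wide=(637,-135.2,0),slim=(365.3,-279.3,0),square=(552.6,-401.6,.7475),oblong=(354.6,303,1.323))
UP=215
def rot(a):
    y=np.array([np.cos(a),np.sin(a),0]);z=np.array([0,0,-1.]);return np.c_[np.cross(y,z),y,z]
def plan(n):
    a=LIDP[n][2]+np.pi/2; b=JARP[n][2]+np.pi/2; best=None
    if LS[n][1]==0: # round: gripper square to the radial direction at both places
        opts=[(k,k) for k in np.arange(0,2*np.pi,np.pi/6)]
    else:
        q=np.pi/2 if n=="square" else np.pi
        opts=[(a+i*q,b+i*q) for i in range(4)]
    for o in opts:
        js=[robot.ik([*p[:2],z],rot(t)) for p,t,zz in((LIDP[n],o[0],32),(JARP[n],o[1],H[n]+24)) for z in (zz,UP)]
        if any(j is None for j in js): continue
        c=max(abs(j[5]) for j in js)+abs(js[0][5]-js[2][5])
        if best is None or c<best[0]: best=(c,o,js)
    return best
def pick_place(n):
    c,(a,b),js=plan(n); p,j=LIDP[n],JARP[n]
    robot.movep([*p[:2],UP],rot(a)); robot.move_straight([*p[:2],45],velocity=200); robot.move_straight([*p[:2],32],velocity=60)
    robot.gripper_close(60); s=robot.get_state(); print(n,"grip",s["grip_width"],s["gripper_force"],"t",s["t"])
    robot.move_straight([*p[:2],UP],velocity=150)
    s=robot.get_state(); print("lifted",s["grip_width"],s["gripper_force"])
    if s["gripper_force"]<10: raise SystemExit("lost")
    robot.movep([*j[:2],UP],rot(b)); z=H[n]+24
    robot.move_straight([*j[:2],z+18],velocity=150); robot.hold(.2); f0=robot.get_state()["wrist_force"][2]
    robot.move_straight([*j[:2],z+4],velocity=50)
    for d in np.arange(3,-3.1,-1):
        robot.move_straight([*j[:2],z+d],velocity=20); f=robot.get_state()["wrist_force"][2]-f0
        if f>4: break
    print("contact at",d,"force",round(f,1)); robot.ungrasp(); robot.hold(.2)
    robot.move_straight([*j[:2],z+40],velocity=100); robot.move_straight([*j[:2],UP],velocity=200)
    s=robot.get_state(); print("done t",s["t"])
E
python3 - <<'E'
from do import *
np.set_printoptions(precision=2,suppress=True)
for n in L:
    p=plan(n); print(n,p and (p[0],p[1],[j[5] for j in p[2]]))
pick_place("wide")
s=robot.snapshot("scene"); cv2.imwrite("pics/w1.png",s["image"][:,:,::-1])
s=robot.snapshot("top"); P=near(s,JARP["wide"],85,82,96); print(len(P),np.median(P[:,2]),fit(P,(120,0)))
E
```

```text
wide (np.float64(0.2611101530883575), (np.float64(5.759586531581287), np.float64(5.759586531581287)), [np.float64(0.1557952822943518), np.float64(0.1557952822943518), np.float64(0.20845271769135465), np.float64(0.2084527176913542)])
slim (np.float64(2.1579169769220954), (np.float64(0.0), np.float64(0.0)), [np.float64(0.5515839064077266), np.float64(0.5515839064077266), np.float64(-0.8031665352571844), np.float64(-0.8031665352571844)])
square (np.float64(1.9135742072179114), (5.32438898038469, 5.45988898038469), [np.float64(1.003692853869362), np.float64(1.003692853869362), np.float64(0.09381150052081244), np.float64(0.093811500520812)])
oblong (np.float64(1.9847285466913953), (6.796388980384689, 6.03538898038469), [np.float64(-0.37147828779809045), np.float64(-0.37147828779809045), np.float64(0.8066251294466524), np.float64(0.8066251294466524)])
wide grip 20.164525239126682 58.47450256347656 t 5.0667
lifted 20.40183739324481 58.66423308849335
contact at -1.0 force 9.6
done t 11.725
323 88.64927951779781 (array([ 637.08, -137.93]), 0.0, (np.float64(116.20211913315188), 0))
```

View pics/w1.png

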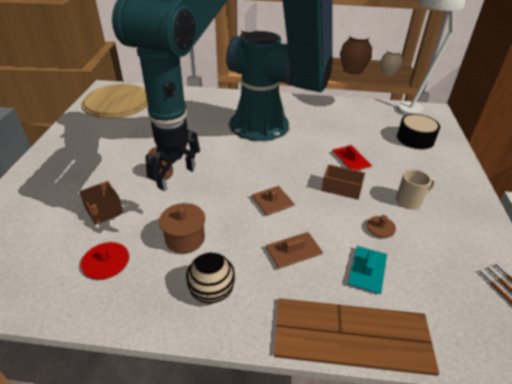

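The wide lid sits on its jar at px (183,222). Its plate top measures 88.6 mm against 88 expected, and it's within 1 mm of the jar's centre. Doing the other three.

Run:
```python
from do import *
np.set_printoptions(precision=1,suppress=True)
for n in ["square","oblong","slim"]: pick_place(n)
j=JARP["wide"]; robot.movep([480,0,330],rot(np.pi/2)); robot.hold(.3)
for c in("top","scene"):
    s=robot.snapshot(c); cv2.imwrite(f"pics/{c}9.png",s["image"][:,:,::-1])
    for n in L:
        P=near(s,JARP[n],85,H[n]+2,H[n]+15); 
        if len(P)>10: A=np.c_[P[:,:2],np.ones(len(P))]; print(c,n,np.median(P[:,2]),*fit(P,LS[n]),"jar",JARP[n])
print(robot.get_state()["t"])
```

```text
square grip 21.06336422266972 59.34260129928589 t 14.925
lifted 21.021597801739528 58.63282263278961
contact at -1.0 force 10.7
done t 22.7917
oblong grip 18.88025533228579 59.36153769493103 t 26.825
lifted 19.00432110279323 58.59109103679657
contact at -1.0 force 18.0
done t 34.2083
slim grip 20.519609337385113 58.628641963005066 t 36.9917
lifted 20.174112754021138 58.60734164714813
contact at 0.0 force 4.0
done t 44.975
top wide 88.29298681287584 [ 636.9 -138.3] 0.0 (np.float64(115.62868030572739), 0) jar (637, -135.2, 0)
top slim 103.25184507967379 [ 364.7 -278.3] 0.0 (np.float64(77.42532219233054), 0) jar (365.3, -279.3, 0)
top square 78.48206104579245 [ 552.5 -403.5] 2.332864999306169 (99.08615112304688, 97.45828247070312) jar (552.6, -401.6, 0.7475)
top oblong 68.039747088892 [354.3 301.3] 1.3319995934371431 (130.39202880859375, 81.9295883178711) jar (354.6, 303, 1.323)
scene wide 88.19750897797228 [ 637.3 -133.9] 0.0 (np.float64(119.60935091638667), 0) jar (637, -135.2, 0)
scene slim 103.27830737599102 [ 367.1 -274.1] 0.0 (np.float64(81.3662668077441), 0) jar (365.3, -279.3, 0)
scene square 77.73487055769208 [ 552.9 -400.1] 0.7370391527432445 (102.08920288085938, 98.65927124023438) jar (552.6, -401.6, 0.7475)
scene oblong 68.78992706195311 [356.1 304.1] 1.3425371892383686 (129.219482421875, 86.65132904052734) jar (354.6, 303, 1.323)
46.6
```

View pics/scene9.png

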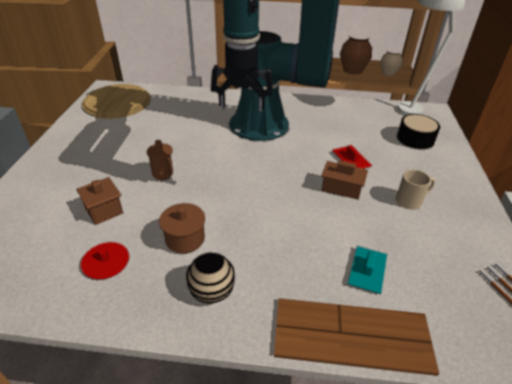

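View pics/top9.png

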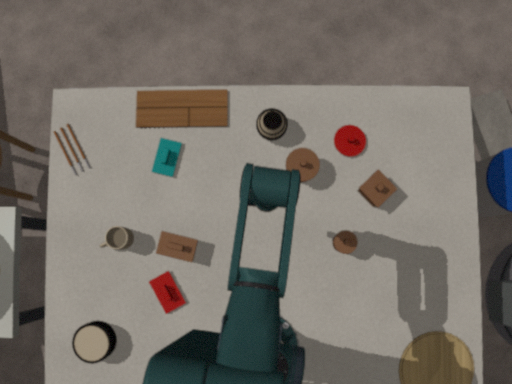

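Both views show all four lids on their jars: slim (345,242), wide (303,165), square (377,189) and oblong (178,247) in the top view. The mug and banded pot are where they were. Plate heights are within 1 mm of seated, and centres and yaws match, so I'm handing in.

```bash
python3 -c "
from bench import robot
print(robot.sign_off())"
```

```text
the job is handed in; nothing more can be done
None
```

I put all four lids on their own jars, seated and aligned by the final camera check, and handed the job in at about 47 s of the 115 s limit; sign-off returned no verdict.

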